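Clamp the brass lid in the repair stand

ROBOT

A 6-joint arm with a two-finger parallel gripper is mounted at the origin on the work surface. World frame = base frame: x ahead of the robot, y to its left, z up, the work surface at z = 0. Lengths are in m, angles in rad, forces in N, time in s.
With the tool pointing down it reaches from about 0.3 to 0.95 m from the base axis. Payload 3.1 kg.
Tool frame: the origin (TCP) lies on the centre line of the jaws, within the pads' length; the fingertips stand 14 mm ahead of it and the grasp point (between the pads) lies 5 mm behind it; z points along the fingers, x is the direction in which the jaws open and shut, and the axes are right-handed (so a half turn about z gives the same grasp; the last joint's range is limited). The gripper opens to 85 mm and grips with 20 to 120 N. Pads are 22 mm wide; open, the fingers measure 114 mm over their backs; the gripper's body (76 mm by 85 mm) begins 54 mm behind the grasp point. The pads swing forward as they close: fully open they stand 13 mm farther back than shut.
Start: joints at [1.121, 0.308, 1.634, -0, 1.2, -0.07], TCP at [0.232, 0.58, 0.245] pointing down, gripper open.
Joint ranges: [-3.06, 3.06], [-0.79, 1.96], [0.05, 2.63], [-1.19, 4.34], [0.05, 2.64], [-2.94, 2.94]. Speed limits (rad/s): [2.79, 2.79, 3.14, 3.14, 3.14, 3.14].

INTERFACE

Orientations are given as [roll, pitch, yaw] about the fixed x, y, z axes, in that order (R = Rz(yaw) Ry(pitch) Rx(roll)).
In Python, from bench import robot, vision gives the robot as it stands.
- The arm moves only by the tool arm_command, never from a script. Its argument "deltas" is a list of rows, each an object of numbers: "tx", "ty", "tz": the shift along the tool's x, y, z in units of 2 cm (1.0 is 2 cm); "wx", "wy", "wz": the turn, a rotation vector about the tool's x, y, z in units of 5 degrees (1.0 is 5 degrees). A call has 1 to 8 rows; each row shifts and turns the commanded pose from where the row before left it, along the tool's axes as they then stand; what a row does not reach is not made up. A row lasts 1/10 s, in which the tool goes at most 50 mm and 8.59 degrees, less where a joint would pass 70% of its speed; a pose out of reach is approached as far as the arm can. A call with a number of a shift or a turn outside -1 to 1 is refused whole. A call with a gripper value outside its range is refused whole. "jaw" is the closure, from -1 (fully open) to 1 (shut), set as the call begins (left out, the last holds). The fingers move at their own pace and stop on an object; "squeeze" is the grip in N (left out, the last holds). Time passes only in rows, so rows that do not move let the fingers close. It gives the time, the measured TCP pose, the force and the opening at its end, in the units of the state.
- robot.get_obs(): the state, without advancing time (a new reading comes with each control period).
- vision.snapshot(name): name is "scene" or "top"; returns a dict with "color" (400x640x3 uint8, red, green, blue), "vertical_fov" (degrees; the focal length in pixels is half the picture's height over the tangent of half this angle, whatever the lens; pixels are square), "cx", "cy" (the principal point, pixels), "world_to_cam" (4x4, takes a point from world to camera coordinates). Camera axes: x right, y down, z forward; pixel columns grow to the right and rows downward; lengths in m; the calibration is good to about 2 mm. A picture is of the moment at which its call begins. There is no depth.
- robot.job_done(): hands the job in, once; it reports no verdict.
The state is a dict: "time": time; "joint_positions": joint angles; "qvel": joint speeds; "tau": joint torques, N m; "tcp_pos": TCP position; "tcp_rot": TCP orientation; "ft_force": force on the tool from outside, world axes, zero at the start; "wrist_torque": the same for the moment, N m; "grip_width": opening from 0.0 (shut) to 1.0 (fully open).
Only numpy, scipy, OpenCV 4.12 (cv2) and the standard library are available. Lean on these libraries where they do the work, as an engineer would, in place of code of your own. Each camera call takes 0.05 s, during which the arm holds its last target. There are 200 camera calls.

TASK

Clamp the brass lid in its repair stand: push the swing strap round over the lid until it is fully home against its stop, then push the red cam lever all the way down, and move clear. It is all pushing: pick nothing up, leave the lid where it lies on its pad, do not push the lever down before the strap is home, and do not disturb the copper cup, the amber jar or the hammer.

Things in the scene. Friction and masses are not known exactly. Their poses are not given: they have to be found in the camera images.
- stand: fixed wooden repair stand, base 150 (its x) x 260 (y) x 20 mm. Origin: centre of its underside, on the bench; z up. At y +90 mm the strap's pivot post, at y 0 the lid on a pad, at y -83 mm a steel rest, 56 mm high, for the strap's end. On the rest's -x side a stop bracket, x -28 to -14, y -100 to -66 mm, 110 mm high, carries the cam lever; the rest is open to +x, where the strap comes in
- strap (a joint): angle (rad) of the aluminium swing strap about its upright pivot. 0 = fully home (hard stop): along the stand's -y from the pivot, over the lid, beside the stop bracket. Positive = open, anticlockwise from above; at 1.57 it points along the stand's +x. Starts at 0.8 to 1.35. Stays where left; 1 to 1.5 N at its outer half moves it. Push it home from the edge turned away from the bracket
- strap_pivot (a point): point on the strap's pivot axis, level with the strap's top (stand frame x 0, y +90 mm, 70 mm above the bench); a brass screw head, 16 mm across, stands 8 mm above it
- strap_end (a point): middle of the strap's free end, on its top face, 179 mm from the pivot axis. The strap is a flat bar 28 mm wide and 12 mm thick, underside 58 mm and top 70 mm above the bench; a 22 mm round rubber pad, 3 mm thick, hangs under it 90 mm from the pivot
- lever (a joint): angle (rad) of the cam lever with the red handle about a level axis parallel to the stand's x. 0 = fully down (hard stop): level, pointing along the stand's -y, away from the lid. Positive = raised; starts at 0.8 to 1.15, leaning outward. Stays where left; about 3 N at the red handle moves it. Nothing stands under the handle
- lever_hinge (a point): point on the cam lever's hinge axis, over the middle of the strap's end when the strap is home, 96 mm above the bench (stand frame x 0, y -83 mm); the steel cam about it has 14 mm radius with a lobe reaching 23 mm
- lever_tip (a point): middle of the outer end of the red handle, on its upper face, 95 mm from the hinge axis. The red part is the outer 55 mm, 26 mm wide and 12 mm thick, centred on the line through the hinge axis (upper face 6 mm from that line)
- dish: loose brass lid, round, 94 mm across, 30 mm high, with a raised boss in the middle (rim about 9 mm high, slope 13 mm high at 30 mm radius and 26 mm high at 17 mm radius). Origin at the centre of its underside, on the rubber pad, 23 mm above the bench. The strap's pad passes 2 mm over the boss
- nest (a point): centre of the top of the stand's round rubber pad (72 mm across, 23 mm above the bench), where the lid lies between three brass pins that reach 32 mm above the bench
- cup: loose copper cup, 68 mm across and 70 mm high, standing on the bench; origin at the centre of its underside
- jar: loose amber glass jar with a black cap, 52 mm across and 60 mm high, standing on the bench; origin at the centre of its underside
- hammer: loose hammer, 200 mm long, lying on the bench beyond the stand; its x axis runs along the handle towards the head
There are look-alikes about, which are no part of the job. Several things have the shape of the dish; the one meant has the colours described above. Of the things that look like the jar, take the one that is farthest to the robot's right at the start.

How it is judged:
On the way, in this order (a step that is already met when the one before it is completed fails the run):
1. the strap is swung home while the lever is still up (value of joint strap below 0.06 rad and value of joint lever above 0.5 rad), for 0.2 s.
2. the lever is pushed down with the strap home (value of joint strap below 0.06 rad and value of joint lever below 0.1 rad), for 0.2 s.
At the end, for the whole second after the job is handed in: The strap is within 0.06 rad of fully home and the lever within 0.1 rad of fully down; the lid lies flat and at rest within 12 mm of its place on the pad; cup and jar upright and, like the hammer, within 25 mm of where they began (all of step 2 and distance between dish and nest below 0.012 m and angle between dish's own z axis and vertical below 0.1 rad and linear speed of dish below 0.02 m/s and distance of each of cup, jar, hammer from where it was at the start of the episode below 0.025 m and angle between each of cup, jar's own z axis and vertical below 0.15 rad); the robot touches nothing.
It fails at once if the lever is pushed down before the strap is home (value of joint lever below 0.4 rad and value of joint strap above 0.15 rad).
It fails at once if the lid is lifted, tipped or carried off its pad (distance between dish and nest above 0.015 m or angle between dish's own z axis and vertical above 0.25 rad).
It fails at once if the cup, the jar or the hammer is picked up, knocked over or shifted (distance of any of cup, jar, hammer from where it was at the start of the episode above 0.03 m or angle between any of cup, jar's own z axis and vertical above 0.4 rad).
It also fails if it takes over 51 s, if anything falls off the work surface, if the arm or the gripper's body presses on something with over 40 N, if the wrist force passes 120 N, or if a joint passes its speed limit or range.

## Working session

There is one attempt and no reset: what is moved stays moved. The work goes in short steps, Python scripts to look and compute and a tool call to move; the robot and the scene stay as the last step left them, time stands still between calls to the robot, and variables do not carry over. Pictures are saved under pics/ and viewed, about 8 in all and at most 12, crops included, and the job is handed in when it is done.

Besides the shell and the picture viewer there is one more tool, called after "Emit:" as a command line: name --argument value ..., lists and objects as JSON in quotes. arm_command: Moves the arm, as the interface text tells. Shifts and turns lie within -1 to 1; 1 stands for 2 cm of shift or 5 degrees of turn. Its arguments: {"type":"object","properties":{"deltas":{"type":"array"},"jaw":{"type":"number"},"squeeze":{"type":"number"}},"required":["deltas"]}

```bash
mkdir -p pics; cat > h.py <<'E'
import numpy as np, cv2
from bench import robot, vision
def snap(n,f=None):
    s=vision.snapshot(n)
    if f: cv2.imwrite(f,s["color"][:,:,::-1])
    return s
def K(s):
    f=200/np.tan(np.radians(s["vertical_fov"])/2); return f,s["cx"],s["cy"]
def proj(s,P):
    P=np.atleast_2d(P); f,cx,cy=K(s); M=np.array(s["world_to_cam"])
    c=P@M[:3,:3].T+M[:3,3]; return np.c_[f*c[:,0]/c[:,2]+cx,f*c[:,1]/c[:,2]+cy]
def unproj(s,uv,z):
    f,cx,cy=K(s); M=np.array(s["world_to_cam"]); R=M[:3,:3]; o=-R.T@M[:3,3]
    uv=np.atleast_2d(uv).astype(float); d=np.c_[(uv[:,0]-cx)/f,(uv[:,1]-cy)/f,np.ones(len(uv))]@R
    return o+d*((z-o[2])/d[:,2])[:,None]
E
python3 - <<'E'
from h import *
import pickle
for n in("scene","top"):
    s=snap(n,f"pics/{n}0.png"); pickle.dump(s,open(n+"0.pkl","wb")); print(n,s["vertical_fov"],np.array(s["world_to_cam"]).round(3).tolist())
print(robot.get_obs())
E
```

```text
scene 54.11143225461706 [[-0.215, 0.976, -0.017, 0.073], [0.726, 0.149, -0.671, -0.358], [-0.653, -0.157, -0.741, 1.321], [0.0, 0.0, 0.0, 1.0]]
top 42.16328231884125 [[0.007, -1.0, 0.02, 0.041], [-0.991, -0.009, -0.133, 0.581], [0.133, -0.019, -0.991, 1.166], [0.0, 0.0, 0.0, 1.0]]
{'time': 0.1, 'joint_positions': array([ 1.12132908e+00,  3.08931484e-01,  1.63506318e+00,  3.09263546e-06,
        1.19973569e+00, -6.96902551e-02]), 'qvel': array([ 7.19062252e-05, -1.69781860e-03, -2.30177755e-03,  7.00857068e-04,
        1.82595830e-03, -4.65463892e-04]), 'tau': array([ 4.59122020e-07, -4.16400862e+01, -2.77647239e+01,  1.20668838e-05,
        3.82286074e-03, -1.35376433e-05]), 'tcp_pos': array([0.2313971 , 0.57980109, 0.2441516 ]), 'tcp_rot': array([-3.14144092e+00,  2.13230797e-03,  1.19101837e+00]), 'ft_force': array([-0.58609564,  0.45290297, -0.61317469]), 'wrist_torque': array([-0.01570475,  0.02258796,  0.00763731]), 'grip_width': 1.0003164916683496}
```

View pics/top0.png

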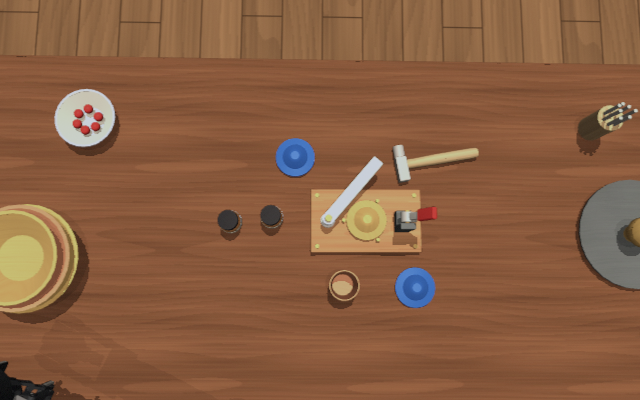

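View pics/scene0.png

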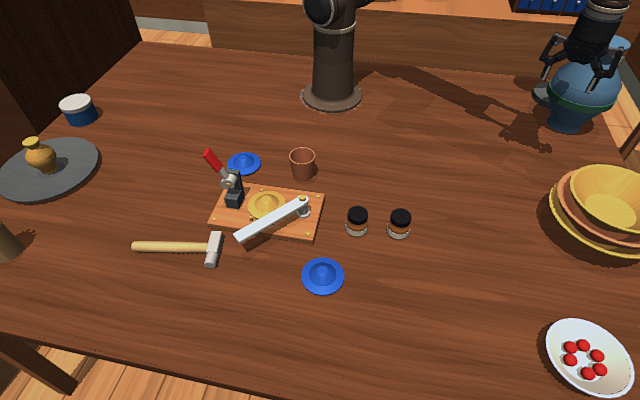

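Pictures: stand at top-view (311–421, 190–255), screw head (328,218), strap end (377,160), red lever (428,213). The brass lid is at (367,220); the two blue ones at (295,157) and (415,287) are look-alikes. Of the jars at (230,221) and (271,216), the second is farther to the robot's right, so it is the jar meant. The cup is at (344,286) and the hammer at (435,160). I'll fit the model and overlay it on a crop.

```bash
cat > fit.py <<'E'
from h import *
from scipy.optimize import least_squares
def model(p):
    x,y,w,a,l=p; c,s=np.cos(w),np.sin(w)
    T=lambda q:np.array([x+c*q[0]-s*q[1],y+s*q[0]+c*q[1],q[2]])
    d=dict(c1=T((.075,.13,.02)),c2=T((.075,-.13,.02)),c3=T((-.075,-.13,.02)),c4=T((-.075,.13,.02)),
     screw=T((0,.09,.078)),end=T((.179*np.sin(a),.09-.179*np.cos(a),.07)),
     nest=T((0,0,.053)),hinge=T((0,-.083,.096)),
     tip=T((0,-.083-.095*np.cos(l)+.006*np.sin(l),.096+.095*np.sin(l)+.006*np.cos(l))))
    return d
def fit(obs,p0):
    def r(p):
        d=model(p); return np.concatenate([proj(s,d[k])[0]-uv for s,o in obs for k,uv in o.items()])
    return least_squares(r,p0,loss="soft_l1")
E
python3 - <<'E'
from fit import *
import pickle
t=pickle.load(open("top0.pkl","rb"));s=pickle.load(open("scene0.pkl","rb"))
ot=dict(c1=(311,190),c2=(421,191),c3=(421,254),c4=(311,254),screw=(328,218),end=(377,161),tip=(437,213),nest=(367,219))
os_=dict(screw=(304,199),end=(237,238),tip=(207,152))
r=fit([(t,ot),(s,os_)],[.58,-.09,0,.9,.9]); print(r.x,r.cost); print(r.fun.reshape(-1,2).round(1).tolist())
d=model(r.x); [print(k,v.round(3)) for k,v in d.items()]
for n,q,z in(("cup",(344,286),.035),("jar",(271,216),.05),("hamhead",(401,163),.02),("hamend",(477,154),.012),("bluelid",(415,287),.02)): print(n,unproj(t,q,z).round(3))
def crop(s,u,v,k):
    im=cv2.resize(s["color"][v:v+130,u:u+170,::-1],None,fx=4.5,fy=4.5,interpolation=cv2.INTER_CUBIC)
    for n,P in d.items():
        q=((proj(s,P)[0]-(u,v)+.5)*4.5).astype(int); cv2.circle(im,tuple(map(int,q)),3,(0,255,0),-1)
    return im
cv2.imwrite("pics/crop_t.png",crop(t,290,140,0)); cv2.imwrite("pics/crop_s.png",crop(s,185,130,0))
E
```

```text
[ 0.54276326 -0.06177502  0.00377013  0.88792388  1.01064635] 10.146520543287247
[[-0.6, -0.6], [-1.1, -0.9], [0.4, -0.5], [-1.0, -0.9], [0.1, 0.5], [0.3, -2.2], [-0.6, 0.8], [0.1, 0.8], [-0.9, -3.4], [0.2, -0.9], [-1.8, -2.1]]
c1 [0.617 0.069 0.02 ]
c2 [ 0.618 -0.191  0.02 ]
c3 [ 0.468 -0.192  0.02 ]
c4 [0.467 0.068 0.02 ]
screw [0.542 0.028 0.078]
end [ 0.682 -0.084  0.07 ]
nest [ 0.543 -0.062  0.053]
hinge [ 0.543 -0.145  0.096]
tip [ 0.543 -0.19   0.18 ]
cup [[ 0.392 -0.01   0.035]]
jar [[0.55  0.158 0.05 ]]
hamhead [[ 0.683 -0.147  0.02 ]]
hamend [[ 0.709 -0.334  0.012]]
bluelid [[ 0.391 -0.176  0.02 ]]
```

View pics/crop_t.png

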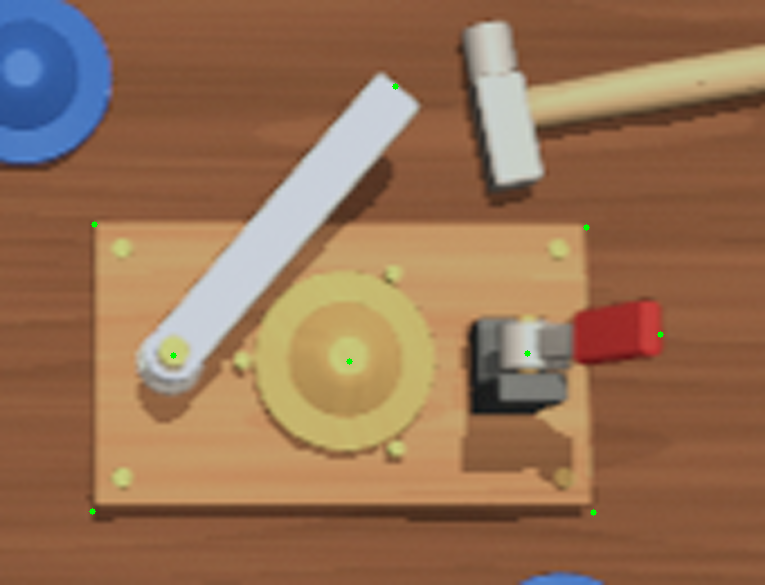

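View pics/crop_s.png

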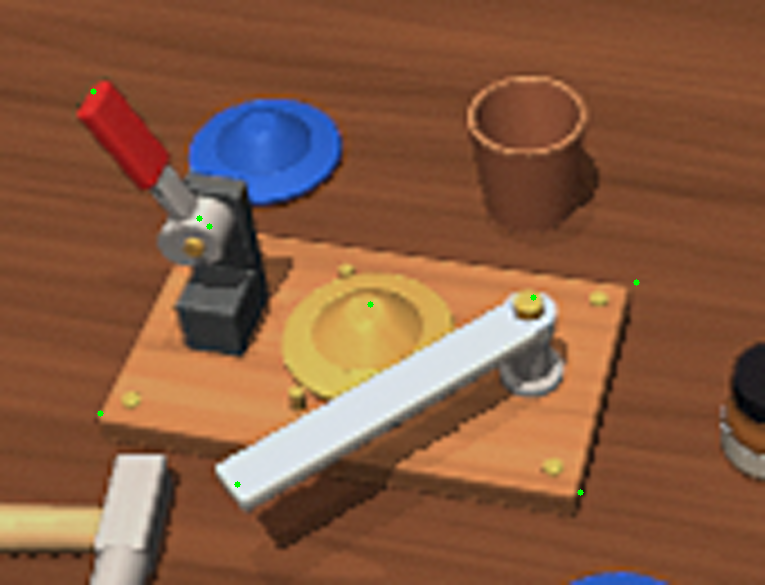

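The overlay agrees to a few mm, and the lid, jar and lever are as described. I'll shut the jaws and turn so that tool x = world +y and tool y = world +x. Then I'll travel high to the strap's open side.

Emit:
arm_command --deltas '[{"wz":-0.87},{"wz":-0.87},{"wz":-0.87},{"wz":-0.87},{"wz":-0.87},{"tx":-0.5,"ty":0.4},{"tx":-1,"ty":0.8},{"tx":-1,"ty":0.8}]' --jaw 1

```text
validation failed for argument at $.de...
```

Emit:
arm_command --deltas '[{"tx":-1,"ty":0.8},{"tx":-1,"ty":0.8},{"tx":-1,"ty":0.8},{"tx":-1,"ty":0.8},{"tx":-1,"ty":0.8},{"tx":-1,"ty":0.8},{"tx":-1,"ty":0.8},{"tx":-1,"ty":0.8}]'

```text
validation failed for argument at $.de...
```

Emit:
arm_command --deltas '[{"tx":-1,"ty":0.8},{"tx":-1,"ty":0.8},{"tx":-1,"ty":0.8},{"tx":-1,"ty":0.8},{"tx":-1,"ty":0.8},{"tx":-1,"ty":0.8},{"tx":-1,"ty":0.8},{"tx":-1,"ty":0.8}]'

```text
validation failed for argument at $.de...
```

Emit:
arm_command --deltas '[{"tx":-1,"ty":0.8},{"tx":-1,"ty":0.8},{"tx":-1,"ty":0.8},{"tx":-1,"ty":0.8},{"tx":-0.5,"ty":0.4},{},{}]'

```text
validation failed for argument at $.de...
```

All four calls were refused, so nothing moved. The rows may need every key.

Emit:
arm_command --deltas '[{"tx":0,"ty":0,"tz":0,"wx":0,"wy":0,"wz":-0.87},{"tx":0,"ty":0,"tz":0,"wx":0,"wy":0,"wz":-0.87},{"tx":0,"ty":0,"tz":0,"wx":0,"wy":0,"wz":-0.87},{"tx":0,"ty":0,"tz":0,"wx":0,"wy":0,"wz":-0.87},{"tx":0,"ty":0,"tz":0,"wx":0,"wy":0,"wz":-0.87},{"tx":0,"ty":0,"tz":0,"wx":0,"wy":0,"wz":0}]' --jaw 1

```text
time: 0.7
tcp_pos: [0.2315, 0.58, 0.2446]
tcp_rot: [-3.141, 0.001, 1.571]
ft_force: [0.7, 0.4, -0.1]
grip_width: 0.002
```

Emit:
arm_command --deltas '[{"tx":-1,"ty":0.8,"tz":0,"wx":0,"wy":0,"wz":0},{"tx":-1,"ty":0.8,"tz":0,"wx":0,"wy":0,"wz":0},{"tx":-1,"ty":0.8,"tz":0,"wx":0,"wy":0,"wz":0},{"tx":-1,"ty":0.8,"tz":0,"wx":0,"wy":0,"wz":0},{"tx":-1,"ty":0.8,"tz":0,"wx":0,"wy":0,"wz":0},{"tx":-1,"ty":0.8,"tz":0,"wx":0,"wy":0,"wz":0},{"tx":-1,"ty":0.8,"tz":0,"wx":0,"wy":0,"wz":0},{"tx":-1,"ty":0.8,"tz":0,"wx":0,"wy":0,"wz":0}]'

```text
time: 1.5
tcp_pos: [0.3601, 0.4194, 0.245]
tcp_rot: [-3.141, 0.0, 1.569]
ft_force: [0.7, 0.3, -0.7]
grip_width: -0.002
```

Emit:
arm_command --deltas '[{"tx":-1,"ty":0.75,"tz":0,"wx":0,"wy":0,"wz":0},{"tx":-1,"ty":0.75,"tz":0,"wx":0,"wy":0,"wz":0},{"tx":-1,"ty":0.75,"tz":0,"wx":0,"wy":0,"wz":0},{"tx":-1,"ty":0.75,"tz":0,"wx":0,"wy":0,"wz":0},{"tx":-1,"ty":0.75,"tz":0,"wx":0,"wy":0,"wz":0},{"tx":-1,"ty":0.75,"tz":0,"wx":0,"wy":0,"wz":0},{"tx":-1,"ty":0.75,"tz":0,"wx":0,"wy":0,"wz":0},{"tx":-1,"ty":0.75,"tz":0,"wx":0,"wy":0,"wz":0}]'

```text
time: 2.3
tcp_pos: [0.48, 0.2595, 0.245]
tcp_rot: [-3.141, 0.0, 1.569]
ft_force: [0.8, 0.8, -0.5]
grip_width: -0.002
```

Emit:
arm_command --deltas '[{"tx":-1,"ty":0.75,"tz":0,"wx":0,"wy":0,"wz":0},{"tx":-1,"ty":0.75,"tz":0,"wx":0,"wy":0,"wz":0},{"tx":-1,"ty":0.75,"tz":0,"wx":0,"wy":0,"wz":0},{"tx":-1,"ty":0.75,"tz":0,"wx":0,"wy":0,"wz":0},{"tx":-1,"ty":0.75,"tz":0,"wx":0,"wy":0,"wz":0},{"tx":-1,"ty":0.75,"tz":0,"wx":0,"wy":0,"wz":0},{"tx":-1,"ty":0.75,"tz":0,"wx":0,"wy":0,"wz":0},{"tx":-1,"ty":0.75,"tz":0,"wx":0,"wy":0,"wz":0}]'

```text
time: 3.1
tcp_pos: [0.5999, 0.0995, 0.2449]
tcp_rot: [-3.141, 0.0, 1.569]
ft_force: [-0.3, 0.9, -0.1]
grip_width: 0.003
```

Emit:
arm_command --deltas '[{"tx":-1,"ty":0.8,"tz":0,"wx":0,"wy":0,"wz":0},{"tx":-1,"ty":0.8,"tz":0,"wx":0,"wy":0,"wz":0},{"tx":-1,"ty":0.8,"tz":0,"wx":0,"wy":0,"wz":0},{"tx":-1,"ty":0.8,"tz":0,"wx":0,"wy":0,"wz":0},{"tx":-0.6,"ty":0.5,"tz":0,"wx":0,"wy":0,"wz":0},{"tx":0,"ty":0,"tz":0,"wx":0,"wy":0,"wz":0},{"tx":0,"ty":0,"tz":0,"wx":0,"wy":0,"wz":0}]'

```text
time: 3.8
tcp_pos: [0.6731, 0.0088, 0.2448]
tcp_rot: [-3.14, -0.001, 1.57]
ft_force: [0.2, 0.2, 0.2]
grip_width: -0.001
```

Now down 173 mm to TCP z = 0.072 (fingertips at about 58 mm), then a look.

Emit:
arm_command --deltas '[{"tx":0,"ty":0,"tz":1,"wx":0,"wy":0,"wz":0},{"tx":0,"ty":0,"tz":1,"wx":0,"wy":0,"wz":0},{"tx":0,"ty":0,"tz":1,"wx":0,"wy":0,"wz":0},{"tx":0,"ty":0,"tz":1,"wx":0,"wy":0,"wz":0},{"tx":0,"ty":0,"tz":1,"wx":0,"wy":0,"wz":0},{"tx":0,"ty":0,"tz":1,"wx":0,"wy":0,"wz":0},{"tx":0,"ty":0,"tz":1,"wx":0,"wy":0,"wz":0}]'

```text
time: 4.5
tcp_pos: [0.6727, 0.0101, 0.1047]
tcp_rot: [-3.141, -0.001, 1.572]
ft_force: [-0.3, -0.6, 0.2]
grip_width: -0.003
```

Emit:
arm_command --deltas '[{"tx":0,"ty":0,"tz":0.65,"wx":0,"wy":0,"wz":0},{"tx":0,"ty":0,"tz":0.6,"wx":0,"wy":0,"wz":0},{"tx":0,"ty":0,"tz":0.4,"wx":0,"wy":0,"wz":0},{"tx":0,"ty":0,"tz":0,"wx":0,"wy":0,"wz":0},{"tx":0,"ty":0,"tz":0,"wx":0,"wy":0,"wz":0}]'

```text
time: 5.0
tcp_pos: [0.6741, 0.0084, 0.0727]
tcp_rot: [3.141, 0.0, 1.571]
ft_force: [0.2, -0.6, 0.6]
grip_width: -0.002
```

```bash
python3 - <<'E'
from h import *
s=snap("scene"); cv2.imwrite("pics/s1.png",cv2.resize(s["color"][90:290,160:400,::-1],None,fx=3,fy=3,interpolation=cv2.INTER_CUBIC))
E
```

```text
(no output)
```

View pics/s1.png

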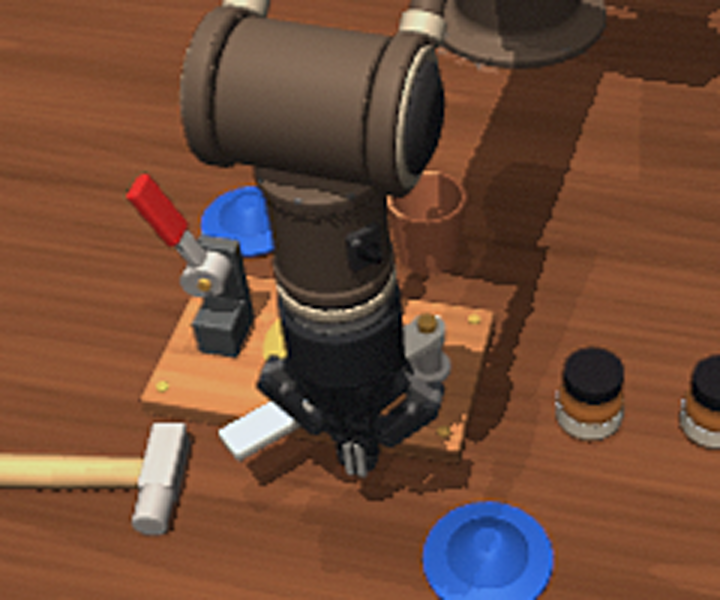

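The fingertips at (355,460) stand clear on the strap's open side and the lever is still up. The knuckles bulge, so I'll keep the push nearer mid-strap. Pushing home in small steps.

Emit:
arm_command --deltas '[{"tx":-0.3,"ty":-0.4,"tz":0,"wx":0,"wy":0,"wz":0},{"tx":-0.3,"ty":-0.4,"tz":0,"wx":0,"wy":0,"wz":0},{"tx":-0.3,"ty":-0.4,"tz":0,"wx":0,"wy":0,"wz":0},{"tx":-0.3,"ty":-0.4,"tz":0,"wx":0,"wy":0,"wz":0},{"tx":-0.3,"ty":-0.4,"tz":0,"wx":0,"wy":0,"wz":0},{"tx":-0.3,"ty":-0.4,"tz":0,"wx":0,"wy":0,"wz":0}]'

```text
time: 5.65
tcp_pos: [0.6261, -0.0283, 0.073]
tcp_rot: [3.139, 0.0, 1.57]
ft_force: [2.6, -0.0, 0.1]
grip_width: 0.004
```

Emit:
arm_command --deltas '[{"tx":-0.3,"ty":-0.4,"tz":0,"wx":0,"wy":0,"wz":0},{"tx":-0.3,"ty":-0.4,"tz":0,"wx":0,"wy":0,"wz":0},{"tx":-0.3,"ty":-0.4,"tz":0,"wx":0,"wy":0,"wz":0},{"tx":-0.3,"ty":-0.4,"tz":0,"wx":0,"wy":0,"wz":0},{"tx":-0.3,"ty":-0.4,"tz":0,"wx":0,"wy":0,"wz":0},{"tx":0,"ty":0,"tz":0,"wx":0,"wy":0,"wz":0}]'

```text
time: 6.25
tcp_pos: [0.5831, -0.0583, 0.0715]
tcp_rot: [-3.138, -0.0, 1.57]
ft_force: [-0.2, -0.3, -0.2]
grip_width: -0.004
```

Emit:
arm_command --deltas '[{"tx":0,"ty":-0.2,"tz":0,"wx":0,"wy":0,"wz":0},{"tx":0,"ty":-0.2,"tz":0,"wx":0,"wy":0,"wz":0},{"tx":0,"ty":-0.2,"tz":0,"wx":0,"wy":0,"wz":0}]'

```text
time: 6.55
tcp_pos: [0.574, -0.0578, 0.0724]
tcp_rot: [3.14, 0.001, 1.571]
ft_force: [1.8, -1.3, -0.8]
grip_width: -0.002
```

```bash
python3 - <<'E'
from h import *
s=snap("scene"); cv2.imwrite("pics/s2.png",cv2.resize(s["color"][100:270,170:370,::-1],None,fx=3.5,fy=3.5,interpolation=cv2.INTER_CUBIC))
E
```

```text
(no output)
```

View pics/s2.png

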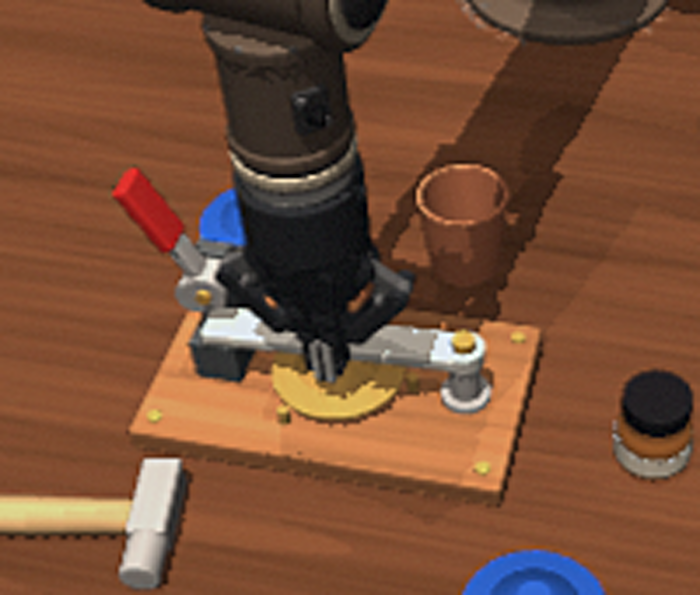

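The strap is nearly home, its end at (205,330) sliding under the cam. The lid is undisturbed and the lever is up. I'll push on to the stop.

Emit:
arm_command --deltas '[{"tx":0,"ty":-0.2,"tz":0,"wx":0,"wy":0,"wz":0},{"tx":0,"ty":-0.15,"tz":0,"wx":0,"wy":0,"wz":0},{"tx":0,"ty":0,"tz":0,"wx":0,"wy":0,"wz":0}]'

```text
time: 6.9
tcp_pos: [0.5698, -0.0577, 0.0729]
tcp_rot: [3.133, 0.001, 1.57]
ft_force: [7.8, -0.6, -5.8]
grip_width: -0.003
```

Emit:
arm_command --deltas '[{"tx":0,"ty":-0.2,"tz":0,"wx":0,"wy":0,"wz":0},{"tx":0,"ty":0,"tz":0,"wx":0,"wy":0,"wz":0},{"tx":0,"ty":0,"tz":0,"wx":0,"wy":0,"wz":0},{"tx":0,"ty":0,"tz":0,"wx":0,"wy":0,"wz":0}]'

```text
time: 7.3
tcp_pos: [0.5696, -0.0577, 0.0736]
tcp_rot: [3.125, 0.001, 1.57]
ft_force: [13.4, 0.0, -9.2]
grip_width: 0.003
```

The position held while the force rose from 8 to 13 N, so this is the hard stop. I'll back off and rise, then look.

Emit:
arm_command --deltas '[{"tx":0,"ty":0.5,"tz":0,"wx":0,"wy":0,"wz":0},{"tx":0,"ty":0.8,"tz":0,"wx":0,"wy":0,"wz":0},{"tx":0,"ty":1,"tz":0,"wx":0,"wy":0,"wz":0},{"tx":0,"ty":0,"tz":-1,"wx":0,"wy":0,"wz":0},{"tx":0,"ty":0,"tz":-1,"wx":0,"wy":0,"wz":0},{"tx":0,"ty":0,"tz":-1,"wx":0,"wy":0,"wz":0},{"tx":0,"ty":0,"tz":-1,"wx":0,"wy":0,"wz":0},{"tx":0,"ty":0,"tz":-1,"wx":0,"wy":0,"wz":0}]'

```text
time: 8.1
tcp_pos: [0.607, -0.0571, 0.1722]
tcp_rot: [-3.137, -0.001, 1.571]
ft_force: [-0.7, 0.1, 0.6]
grip_width: 0.001
```

Emit:
arm_command --deltas '[{"tx":0,"ty":0,"tz":-1,"wx":0,"wy":0,"wz":0},{"tx":0,"ty":0,"tz":-1,"wx":0,"wy":0,"wz":0},{"tx":0,"ty":0,"tz":-0.8,"wx":0,"wy":0,"wz":0},{"tx":0,"ty":0,"tz":0,"wx":0,"wy":0,"wz":0},{"tx":0,"ty":0,"tz":0,"wx":0,"wy":0,"wz":0}]'

```text
time: 8.6
tcp_pos: [0.6081, -0.0574, 0.2279]
tcp_rot: [-3.14, -0.0, 1.571]
ft_force: [-0.3, 0.3, -0.9]
grip_width: -0.002
```

```bash
python3 - <<'E'
from h import *
s=snap("scene"); t=snap("top")
a=cv2.resize(s["color"][120:260,180:340,::-1],(640,560),interpolation=cv2.INTER_CUBIC)[:, :400]
b=cv2.resize(t["color"][150:290,290:390+60,::-1],(640,560),interpolation=cv2.INTER_CUBIC)
cv2.imwrite("pics/s3.png",cv2.resize(np.hstack([a,b]),None,fx=.76,fy=.9))
E
```

```text
(no output)
```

View pics/s3.png

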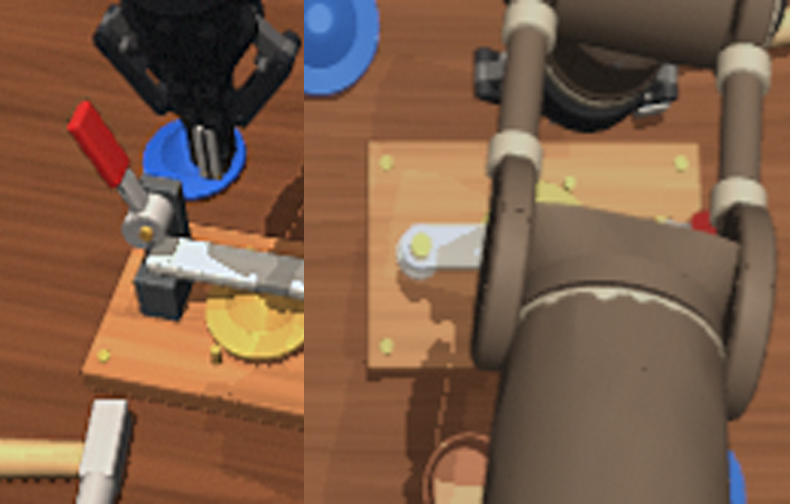

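The strap lies home beside the bracket with its end at (165,262), and the lever is up with its tip at (85,110). I'll turn the tool by −90° so the knuckles lie along x, clear of the handle.

Emit:
arm_command --deltas '[{"tx":0,"ty":0,"tz":0,"wx":0,"wy":0,"wz":1},{"tx":0,"ty":0,"tz":0,"wx":0,"wy":0,"wz":1},{"tx":0,"ty":0,"tz":0,"wx":0,"wy":0,"wz":1},{"tx":0,"ty":0,"tz":0,"wx":0,"wy":0,"wz":1},{"tx":0,"ty":0,"tz":0,"wx":0,"wy":0,"wz":1},{"tx":0,"ty":0,"tz":0,"wx":0,"wy":0,"wz":1},{"tx":0,"ty":0,"tz":0,"wx":0,"wy":0,"wz":1},{"tx":0,"ty":0,"tz":0,"wx":0,"wy":0,"wz":1}]'

```text
time: 9.5
tcp_pos: [0.6076, -0.0574, 0.2264]
tcp_rot: [-3.139, 0.002, 0.869]
ft_force: [-0.1, -0.3, 0.2]
grip_width: 0.001
```

Emit:
arm_command --deltas '[{"tx":0,"ty":0,"tz":0,"wx":0,"wy":0,"wz":1},{"tx":0,"ty":0,"tz":0,"wx":0,"wy":0,"wz":1},{"tx":0,"ty":0,"tz":0,"wx":0,"wy":0,"wz":1},{"tx":0,"ty":0,"tz":0,"wx":0,"wy":0,"wz":1},{"tx":0,"ty":0,"tz":0,"wx":0,"wy":0,"wz":1},{"tx":0,"ty":0,"tz":0,"wx":0,"wy":0,"wz":1},{"tx":0,"ty":0,"tz":0,"wx":0,"wy":0,"wz":1},{"tx":0,"ty":0,"tz":0,"wx":0,"wy":0,"wz":1}]'

```text
time: 10.3
tcp_pos: [0.6075, -0.0575, 0.2264]
tcp_rot: [-3.14, 0.003, 0.171]
ft_force: [-0.2, -0.5, -0.2]
grip_width: 0.006
```

Emit:
arm_command --deltas '[{"tx":0,"ty":0,"tz":0,"wx":0,"wy":0,"wz":1},{"tx":0,"ty":0,"tz":0,"wx":0,"wy":0,"wz":1},{"tx":-0.65,"ty":1,"tz":0,"wx":0,"wy":0,"wz":0},{"tx":-0.65,"ty":1,"tz":0,"wx":0,"wy":0,"wz":0},{"tx":-0.65,"ty":1,"tz":0,"wx":0,"wy":0,"wz":0},{"tx":-0.65,"ty":1,"tz":0,"wx":0,"wy":0,"wz":0},{"tx":-0.65,"ty":0.9,"tz":0,"wx":0,"wy":0,"wz":0},{"tx":0,"ty":0,"tz":0,"wx":0,"wy":0,"wz":0}]'

```text
time: 11.1
tcp_pos: [0.5413, -0.1571, 0.2266]
tcp_rot: [-3.141, 0.004, -0.003]
ft_force: [-0.2, 1.4, 0.0]
grip_width: 0.002
```

Emit:
arm_command --deltas '[{"tx":0,"ty":0,"tz":1,"wx":0,"wy":0,"wz":0},{"tx":0,"ty":0,"tz":1,"wx":0,"wy":0,"wz":0},{"tx":0,"ty":0,"tz":0.4,"wx":0,"wy":0,"wz":0},{"tx":0,"ty":0,"tz":0,"wx":0,"wy":0,"wz":0}]'

```text
time: 11.5
tcp_pos: [0.5422, -0.1545, 0.178]
tcp_rot: [-3.14, 0.004, 0.0]
ft_force: [-0.4, -0.1, -0.5]
grip_width: 0.002
```

Emit:
arm_command --deltas '[{"tx":0,"ty":0.3,"tz":0.1,"wx":0,"wy":0,"wz":0},{"tx":0,"ty":0.35,"tz":0.1,"wx":0,"wy":0,"wz":0},{"tx":0,"ty":0.35,"tz":0.2,"wx":0,"wy":0,"wz":0},{"tx":0,"ty":0.35,"tz":0.3,"wx":0,"wy":0,"wz":0},{"tx":0,"ty":0.35,"tz":0.35,"wx":0,"wy":0,"wz":0},{"tx":0,"ty":0.3,"tz":0.35,"wx":0,"wy":0,"wz":0}]'

```text
time: 12.1
tcp_pos: [0.5446, -0.1973, 0.1528]
tcp_rot: [3.14, -0.003, -0.0]
ft_force: [0.8, 0.8, 3.2]
grip_width: -0.001
```

Contact, about 3 N. Continuing down.

Emit:
arm_command --deltas '[{"tx":0,"ty":0.2,"tz":0.35,"wx":0,"wy":0,"wz":0},{"tx":0,"ty":0.2,"tz":0.35,"wx":0,"wy":0,"wz":0},{"tx":0,"ty":0.15,"tz":0.35,"wx":0,"wy":0,"wz":0},{"tx":0,"ty":0.05,"tz":0.35,"wx":0,"wy":0,"wz":0},{"tx":0,"ty":0,"tz":0.3,"wx":0,"wy":0,"wz":0},{"tx":0,"ty":0,"tz":0,"wx":0,"wy":0,"wz":0}]'

```text
time: 12.7
tcp_pos: [0.5422, -0.2069, 0.1166]
tcp_rot: [-3.14, 0.003, -0.0]
ft_force: [-0.5, -0.1, 0.3]
grip_width: 0.0
```

Emit:
arm_command --deltas '[{"tx":0,"ty":0,"tz":0.2,"wx":0,"wy":0,"wz":0},{"tx":0,"ty":0,"tz":0.1,"wx":0,"wy":0,"wz":0},{"tx":0,"ty":0,"tz":0,"wx":0,"wy":0,"wz":0},{"tx":0,"ty":0,"tz":0,"wx":0,"wy":0,"wz":0}]'

```text
time: 13.1
tcp_pos: [0.5425, -0.2069, 0.1155]
tcp_rot: [-3.14, 0.004, 0.0]
ft_force: [-7.7, 2.2, 21.6]
grip_width: -0.002
```

This is the hard stop: 21.6 N with the tip at 101.5 mm, against 102 mm expected. Rising, moving aside and checking.

Emit:
arm_command --deltas '[{"tx":0,"ty":0,"tz":-0.6,"wx":0,"wy":0,"wz":0},{"tx":0,"ty":0,"tz":-1,"wx":0,"wy":0,"wz":0},{"tx":0,"ty":0,"tz":-1,"wx":0,"wy":0,"wz":0},{"tx":0,"ty":0,"tz":-1,"wx":0,"wy":0,"wz":0},{"tx":0,"ty":0,"tz":-1,"wx":0,"wy":0,"wz":0},{"tx":0,"ty":0,"tz":-1,"wx":0,"wy":0,"wz":0},{"tx":0,"ty":0,"tz":-1,"wx":0,"wy":0,"wz":0},{"tx":0,"ty":0,"tz":-1,"wx":0,"wy":0,"wz":0}]'

```text
time: 13.9
tcp_pos: [0.5425, -0.2066, 0.2639]
tcp_rot: [-3.14, 0.003, 0.0]
ft_force: [-0.3, -0.3, -0.3]
grip_width: 0.003
```

Emit:
arm_command --deltas '[{"tx":0,"ty":1,"tz":0,"wx":0,"wy":0,"wz":0},{"tx":0,"ty":1,"tz":0,"wx":0,"wy":0,"wz":0},{"tx":0,"ty":1,"tz":0,"wx":0,"wy":0,"wz":0},{"tx":0,"ty":1,"tz":0,"wx":0,"wy":0,"wz":0},{"tx":0,"ty":1,"tz":0,"wx":0,"wy":0,"wz":0},{"tx":0,"ty":1,"tz":0,"wx":0,"wy":0,"wz":0},{"tx":0,"ty":1,"tz":0,"wx":0,"wy":0,"wz":0},{"tx":0,"ty":1,"tz":0,"wx":0,"wy":0,"wz":0}]'

```text
time: 14.7
tcp_pos: [0.5434, -0.3695, 0.2641]
tcp_rot: [-3.141, 0.0, -0.001]
ft_force: [-0.2, -0.4, 0.4]
grip_width: -0.0
```

Emit:
arm_command --deltas '[{"tx":0,"ty":0.5,"tz":0,"wx":0,"wy":0,"wz":0},{"tx":0,"ty":0,"tz":0,"wx":0,"wy":0,"wz":0},{"tx":0,"ty":0,"tz":0,"wx":0,"wy":0,"wz":0},{"tx":0,"ty":0,"tz":0,"wx":0,"wy":0,"wz":0}]'

```text
time: 15.1
tcp_pos: [0.5436, -0.3767, 0.2642]
tcp_rot: [-3.141, 0.0, 0.001]
ft_force: [-0.2, -0.6, 0.8]
grip_width: -0.002
```

```bash
python3 - <<'E'
from fit import *
p=[.5428,-.0618,.0038,0,0]
o=[]
for n,u,v in(("scene",180,110),("top",270,140)):
    s=snap(n); im=cv2.resize(s["color"][v:v+160,u:u+190,::-1],None,fx=2.1,fy=2.1*1.6,interpolation=cv2.INTER_CUBIC)
    for k,P in model(p).items():
        q=(proj(s,P)[0]-(u,v)+.5)*(2.1,2.1*1.6); cv2.circle(im,tuple(int(a) for a in q),2,(0,255,0),-1)
    o.append(im)
cv2.imwrite("pics/s4.png",np.hstack(o))
E
```

```text
(no output)
```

View pics/s4.png

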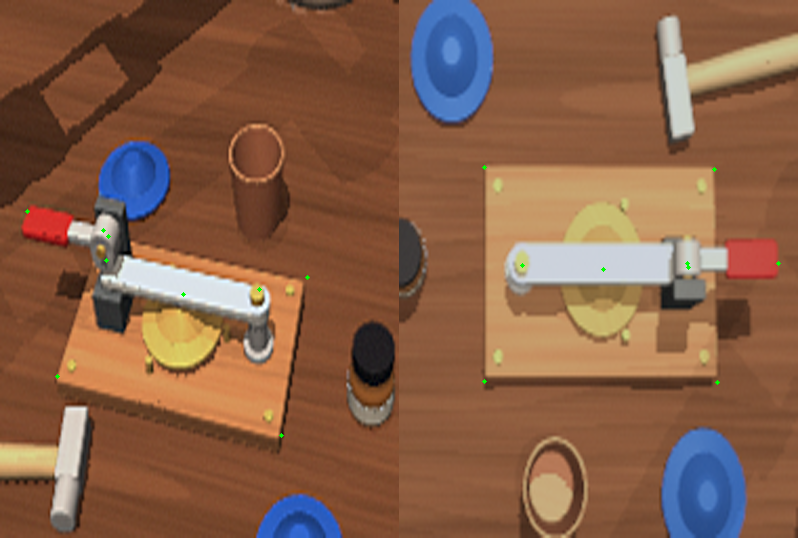

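The strap lies along the stand and the lever is level, its tip on the predicted home mark in both views: (27,211) and (778,263). The lid is central, nothing else has moved, and the arm is clear. Handing in.

```bash
python3 -c "
from bench import robot; print(robot.job_done())"
```

```text
the job is handed in; nothing more can be done
None
```

The lid is clamped and the job is handed in at about 15 s. With the jaws shut, I pushed the strap home from its open side, then pushed the red lever down from the lid side and moved clear.

- **Strap:** at the stop its position held while the force rose from 8 to 13 N. The last pictures show it lying along the stand beside the bracket, with the lever still up when it got there.
- **Lever:** it stopped with the fingertips at 101.5 mm (102 mm expected for fully down), at about 22 N. In both last views its tip sits on the mark predicted for fully down.
- **Everything else:** by eye, the lid is central on its pad, and the cup, jar and hammer are where they began. The arm stands about 25 cm up, well to the side, touching nothing.

My first four move calls were refused because I left out the zero entries in the rows, so nothing moved then. No check failed or disagreed.

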